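Slip a test coupon under the spring clip of a microscope stage

ROBOT

A 6-joint arm with a two-finger parallel gripper is mounted at the origin on the work surface. World frame = base frame: x ahead of the robot, y to its left, z up, the work surface at z = 0. Lengths are in m, angles in degrees, forces in N, time in s.
With the tool pointing down it reaches from about 0.35 to 0.875 m from the base axis. Payload 4.2 kg.
Tool frame: the origin (TCP) lies on the centre line of the jaws, within the pads' length; the fingertips stand 25 mm ahead of it and the grasp point (between the pads) lies 6 mm ahead of it; z points along the fingers, y is the line along which they close (so a half turn about z gives the same grasp; the last joint's range is limited). The gripper opens to 87 mm and grips with 3 to 60 N. Pads are 19 mm wide; open, the fingers measure 117 mm over their backs; the gripper's body (75 mm by 190 mm) begins 51 mm behind the grasp point.
Start: joints at [-51.131, 22.042, 0.453, 0, -68.411, -14.817], TCP at [0.255, -0.571, 0.248] pointing down, gripper open.
Joint ranges: [-179.83, 179.83], [-69.29, 118.12], [-61.27, 80.66], [-181.25, 117.63], [-171.15, -9.14], [-177.46, 177.46]. Speed limits (degrees/s): [159.86, 159.86, 180, 180, 180, 180].

INTERFACE

Orientations are given as a 3x3 rotation matrix whose columns are the frame's x, y, z axes.
In Python, from station import r gives the robot as it stands.
- The arm moves only by the tool move_arm, never from a script. Its argument "series" is a list of rows, each an object with "grip": the opening, from 0 (shut) to 1 (fully open); "xyz": the shift along the tool's x, y, z in mm, a list of three; "angular": the turn, a rotation vector about the tool's x, y, z in rad, a list of three. A call has 1 to 10 rows; each row is the pose to reach, as a shift and turn from the pose commanded when the call began, along the tool's axes at that moment; what a row does not reach only later rows make up. A row lasts 1/10 s, in which the tool goes at most 50 mm and 8.59 degrees, less where a joint would pass 70% of its speed; a pose out of reach is approached as far as the arm can. A call with a gripper value outside its range is refused whole. The fingers move at their own pace and stop on an object; the grip force is fixed at half the most. Time passes only in rows, so rows that repeat a pose let the fingers close. It gives the time, the measured TCP pose, the force, the opening and the grip force at its end, in the units of the state.
- r.sense(): the state, without advancing time (a new reading comes with each control period).
- r.capture(name): name is "scene" or "side" or "wrist"; returns a dict with "img" (480x640x3 uint8, red, green, blue), "camera_matrix" (3x3 intrinsics, pixels), "rvec" (rotation vector, rad) and "tvec" (3), from world to camera coordinates, as OpenCV has them; the wrist camera has in their place "hand_eye" (4x4, takes a point from camera to tool coordinates, whose origin is the TCP and whose axes are the flange's). Camera axes: x right, y down, z forward; pixel columns grow to the right and rows downward; lengths in m; the calibration is good to about 2 mm. The wrist camera is an equidistant fisheye: a pixel r from the principal point sees the ray r / f radians off the axis. A picture is of the moment at which its call begins: read the wrist's pose just before it. There is no depth.
- r.finish_job(): hands the job in; it is judged then, once.
The state is a dict: "time_s": time; "joints": joint angles; "joint_velocities": joint speeds; "effort": joint torques, N m; "tcp_pos": TCP position; "ee_rot": TCP orientation; "wrist_force": force on the tool from outside, world axes, zero at the start; "moment": the same for the moment, N m; "gripper_width": opening from 0.0 (shut) to 1.0 (fully open); "gripper_force": force on a finger pad.
Only numpy, scipy, OpenCV 4.12 (cv2) and the standard library are available. Lean on these libraries where they do the work, as an engineer would, in place of code of your own. Each camera call takes 0.05 s, during which the arm holds its last target. There are 200 camera calls.

TASK

Load the flat metal test coupon that lies on the black stage of the microscope stand: press the thumb tab of the spring clip down with one fingertip so that its nose lifts clear, and while you keep it down push the coupon beneath the nose with the other fingertip until its long edge lies flush along the metal ledge, roughly centred under the clip. Then let the clip down so that its nose holds the coupon, and withdraw. Only press and push: never lift or tip the coupon, and leave the other things around the stand alone.

Things in the scene. Friction and masses are not known exactly. Their poses are not given: they have to be found in the camera images.
- datum (a point): Point on the flat black stage, at the middle of the ledge's front face. The ledge is an aluminium bar on the stage, 84 mm long along this frame's x, y = 0 to 5 mm, 5 mm high; its front face looks to -y. The coupon is pushed in +y until its long edge meets it. z is up; the stage is 26 mm above the bench and reaches x = -55 to 55, y = -110 to 60 mm.
- stand: Fixed video-microscope stand, axes parallel to datum's; origin on the bench 20 mm towards -y from below datum. White base 190 (x) by 270 (y) mm, its top 6 mm below the black stage. A camera column, 18 mm thick, 275 mm high, foot 38 mm wide, stands at x = 73, y = 110 mm, with a 40 mm block 200 to 245 mm up; arm and camera tube are swung away to +y, over 165 mm up.
- coupon: Loose flat metal bar with square edges, 70 mm long (its x), 25 mm wide (its y), 8 mm thick, about 0.11 kg. Origin at the centre of its underside. It starts flat on the stage on the -y side of the ledge and of the clip's nose, its long edge within 0.25 rad of parallel to the ledge. When home its centre is 12.5 mm from the ledge face.
- clip (a joint): Sprung lever clip along datum's y, 14 mm wide, on a pin at y = 10, z = 7 mm (datum) between ears (y = 5 to 14, |x| < 12, 10.5 mm high). In rad: 0 at rest, nose (foremost y = -11 mm) 1.5 mm above the stage: the coupon cannot pass. Pressing the tab raises it, 4 N at first, 7 N at the stop, 0.62, nose 13 mm up. Let go, it closes; at 0.34 the nose rests on the coupon, with 5 N.
- clip_tab (a point): Middle of the top of the clip's thumb tab, a flat tongue 18 mm wide, 26 mm long, moving with the clip. At rest it slopes up away from the pin, from y = 21, z = 10 mm to y = 42, z = 25 mm (datum). Pressed to its stop it lies level, 3 mm above the stage, from y = 20 to 46 mm: a second fingertip at the same height is then level with the coupon's edge.
- clip_nose (a point): Lowest point of the clip's curled nose (14 mm wide along datum's x), moving with the clip; at rest 9 mm to the -y side of the ledge face.
- mount: Bystander: grey resin cylinder, 32 mm across, 20 mm high, standing on the white base beside the stage. Origin under its centre.
- beaker: Bystander: open glass beaker, 66 mm across, 85 mm high, on the bench on the stand's -y side. Origin under its centre.
- bottle: Bystander: amber glass bottle, 60 mm across, 125 mm high, on the bench on the stand's +y side. Origin under its centre.
Mind the look-alikes: they are no part of the job. There is more than one size of the coupon; the job needs the largest.

How it is judged (in metres and radians):
On the way, in this order (a step that is already met when the one before it is completed fails the run):
1. a fingertip holds the tab down and the nose is raised clear while the coupon is still outside (value of joint clip above 0.42 rad and contact force between the fingers and clip above 0.5 N and y of coupon in the frame of datum below -0.02 m), for 0.1 s.
2. with the tab still held down, a fingertip pushes the coupon beneath the nose up to the ledge (value of joint clip above 0.42 rad and contact force between the fingers and clip above 0.5 N and contact force between the fingers and coupon above 0.1 N and y of coupon in the frame of datum above -0.015 m), for 0.05 s.
At the end, for the whole second after the job is handed in: The coupon lies flat and at rest with its long edge flush along the ledge (within 2 mm and 0.06 rad), centred under the clip within 15 mm, and the clip's nose presses on it (y of coupon in the frame of datum between -0.0145 and -0.0105 m and x of coupon in the frame of datum between -0.015 and 0.015 m and z of coupon in the frame of datum below 0.002 m and angle between the x axis of coupon and the x axis of datum, either way round below 0.06 rad and angle between coupon's own z axis and vertical below 0.05 rad and contact force between clip and coupon above 1.5 N and value of joint clip between 0.25 and 0.42 rad and linear speed of coupon below 0.01 m/s); the robot touches nothing.
It fails at once if the coupon is lifted or tipped (z of coupon in the frame of datum above 0.006 m or angle between coupon's own z axis and vertical above 0.3 rad).
It fails at once if a bystander is disturbed (distance of any of mount, beaker, bottle from where it was at the start of the episode above 0.015 m or angle between any of mount, beaker, bottle's own z axis and vertical above 0.3 rad).
It also fails if it takes over 51 s, if anything falls off the work surface, if the arm or the gripper's body presses on something with over 40 N, if the wrist force passes 120 N, or if a joint passes its speed limit or range.

## Working session

There is one attempt and no reset: what is moved stays moved. The work goes in short steps, Python scripts to look and compute and a tool call to move; the robot and the scene stay as the last step left them, time stands still between calls to the robot, and variables do not carry over. Pictures are saved under pics/ and viewed, at most 10 in all, crops included, and the job is handed in when it is done.

Besides the shell and the picture viewer there is one more tool, called after "Call:" by a JSON object that holds its "op" and its "data". move_arm: Moves the arm, as the interface text tells. Its arguments: {"type":"object","properties":{"series":{"type":"array"}},"required":["series"]}

```bash
mkdir -p pics
python3 - <<'E'
from station import r
import cv2,pickle
s=r.sense();print(s['tcp_pos'],s['ee_rot'],s['time_s'],s['gripper_width'])
d={}
for n in("scene","side","wrist"):
    d[n]=r.capture(n);cv2.imwrite(f"pics/{n}0.png",d[n]["img"][:,:,::-1])
    print(n,{k:v for k,v in d[n].items() if k!='img'})
pickle.dump((s,d),open("cap0.pkl","wb"))
E
```

```text
[ 0.25452755 -0.57021832  0.24645638] [[-9.13252428e-01 -4.07392992e-01 -9.75731709e-04]
 [-4.07394150e-01  9.13250326e-01  1.96182917e-03]
 [ 9.18518457e-05  2.18915264e-03 -9.99997600e-01]] 0.0 0.9975255985194617
scene {'camera_matrix': array([[595.57875313,   0.        , 326.20684061],
       [  0.        , 595.57875313, 247.69762326],
       [  0.        ,   0.        ,   1.        ]]), 'rvec': array([ 2.25763648,  1.17613201, -0.40790153]), 'tvec': array([-0.3581579 , -0.33902682,  1.4021084 ])}
side {'camera_matrix': array([[530.27245246,   0.        , 322.04352879],
       [  0.        , 530.27245246, 239.03733873],
       [  0.        ,   0.        ,   1.        ]]), 'rvec': array([ 0.98539979, -2.62003194,  0.84483383]), 'tvec': array([0.47017453, 0.3493412 , 0.94221075])}
wrist {'camera_matrix': array([[371.64829954,   0.        , 322.80850995],
       [  0.        , 371.64829954, 244.32197827],
       [  0.        ,   0.        ,   1.        ]]), 'hand_eye': array([[-1.48413908e-04, -9.68777104e-01, -2.47933257e-01,
         6.68680721e-02],
       [ 9.99999860e-01, -2.69869829e-04,  4.55888111e-04,
         1.07193635e-04],
       [-5.08563670e-04, -2.47933155e-01,  9.68777009e-01,
        -1.36153510e-01],
       [ 0.00000000e+00,  0.00000000e+00,  0.00000000e+00,
         1.00000000e+00]])}
```

View pics/scene0.png

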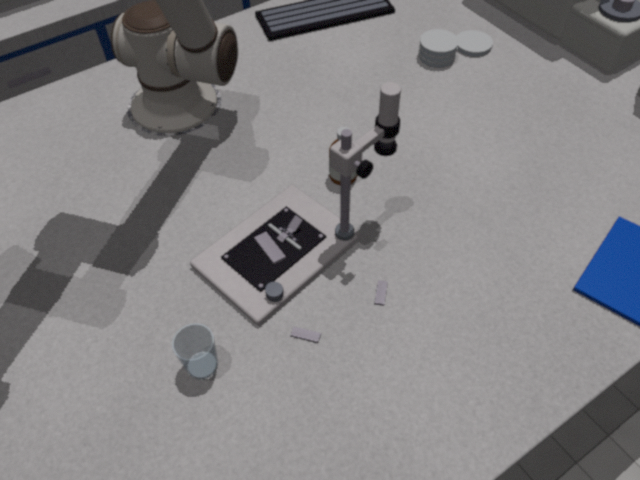

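View pics/side0.png

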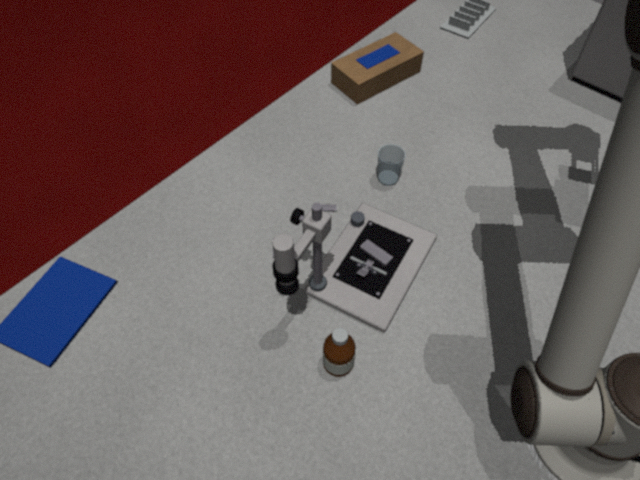

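Scene view: the coupon is on the black stage at about (270,247), with the clip and ledge at (287,235). The look-alikes are the two bars on the bench at (306,335) and (381,292). In the side view the coupon is at (376,251), the clip at (368,268), the mount at (357,218), the bottle at (339,352) and the beaker at (389,165).

```bash
cat > h.py <<'E'
import numpy as np,cv2
from scipy.spatial.transform import Rotation as R
def ray(c,uv,pose=None):
    uv=np.atleast_2d(np.float64(uv));K=c["camera_matrix"];p=(uv-K[:2,2])/K[0,0]
    if "hand_eye" in c:
        t=np.linalg.norm(p,axis=1,keepdims=True)
        d=np.hstack([p/np.maximum(t,1e-9)*np.sin(t),np.cos(t)])
        T=np.eye(4);T[:3,:3]=pose[1];T[:3,3]=pose[0];M=T@c["hand_eye"]
        return M[:3,3],d@M[:3,:3].T
    Rm=R.from_rotvec(c["rvec"]).as_matrix()
    return -Rm.T@c["tvec"],np.hstack([p,np.ones((len(p),1))])@Rm
def plane(c,uv,z,pose=None):
    o,d=ray(c,uv,pose);return o+d*((z-o[2])/d[:,2])[:,None]
def proj(c,P,pose=None):
    P=np.atleast_2d(P);K=c["camera_matrix"]
    if "hand_eye" in c:
        T=np.eye(4);T[:3,:3]=pose[1];T[:3,3]=pose[0];M=T@c["hand_eye"]
        q=(P-M[:3,3])@M[:3,:3];n=np.hypot(q[:,0],q[:,1]);t=np.arctan2(n,q[:,2])
        return q[:,:2]/n[:,None]*t[:,None]*K[0,0]+K[:2,2]
    return cv2.projectPoints(P,c["rvec"],c["tvec"],K,None)[0][:,0]
ST=np.array([[-55,-110],[55,-110],[55,60],[-55,60]])/1e3
def fit(W):  # rigid 2D: W = datum + Rot(yaw) ST
    best=None
    for k in range(4):
      for rev in(0,1):
        w=np.roll(W[::-1] if rev else W,k,0)
        a=ST-ST.mean(0);b=w-w.mean(0)
        yaw=np.arctan2((a[:,0]*b[:,1]-a[:,1]*b[:,0]).sum(),(a*b).sum())
        Rz=R.from_euler('z',yaw).as_matrix()[:2,:2];t=w.mean(0)-Rz@ST.mean(0)
        e=np.abs(ST@Rz.T+t-w).max()
        yield e,np.degrees(yaw),t
E
python3 - <<'E'
import pickle;from h import *
s,d=pickle.load(open("cap0.pkl","rb"))
for n,(cx,cy) in(("scene",(275,247)),("side",(372,258))):
    c=d[n];g=c["img"].max(2);m=(g<70).astype(np.uint8)
    m2=np.zeros_like(m);m2[cy-60:cy+60,cx-70:cx+70]=m[cy-60:cy+60,cx-70:cx+70]
    m2=cv2.morphologyEx(m2,cv2.MORPH_CLOSE,np.ones((5,5)))
    cs=cv2.findContours(m2,0,2)[0];k=max(cs,key=cv2.contourArea);h=cv2.convexHull(k)
    q=cv2.approxPolyN(h,4)[0].astype(float) if hasattr(cv2,"approxPolyN") else cv2.approxPolyDP(h,6,True)[:,0].astype(float)
    W=plane(c,q,.026)[:,:2];print(n,q.tolist(),W.round(4).tolist(),np.linalg.norm(W-np.roll(W,1,0),axis=1).round(4))
    for f in sorted(fit(W),key=lambda f:f[0])[:2]:print(f)
for n,p in(("scene",(270,247)),("side",(376,251))):print('coupon',plane(d[n],p,.034))
for n,p in(("scene",(288,236)),("side",(368,267))):print('ledge',plane(d[n],p,.031))
for n,p in(("scene",(274,290)),("side",(357,217))):print('mount',plane(d[n],p,.04))
print('bott',plane(d["side"],(339,335),.125),'beak',plane(d["scene"],(202,365),0))
a=cv2.resize(d["scene"]["img"][195:315,190:350],(640,480),interpolation=2)
cv2.imwrite("pics/crop0.png",a[:,:,::-1])
E
```

```text
scene [[326.0, 237.0], [260.0, 292.0], [220.0, 257.0], [286.0, 207.0]] [[0.5506, 0.054], [0.5845, -0.1114], [0.4761, -0.1324], [0.4437, 0.0324]] [0.109  0.1688 0.1105 0.168 ]
(np.float64(0.0010658726318611977), np.float64(-168.6932217106989), array([ 0.51862759, -0.06385175]))
(np.float64(0.0010658726318611977), np.float64(11.306778289301088), array([ 0.50882448, -0.01482218]))
side [[413.0, 239.0], [379.0, 298.0], [333.0, 276.0], [353.0, 213.0]] [[0.4753, -0.1314], [0.4411, 0.0348], [0.5453, 0.0565], [0.6204, -0.1011]] [0.1482 0.1696 0.1065 0.1745]
(np.float64(0.02308456280561766), np.float64(-163.58937036526686), array([ 0.52758401, -0.05930104]))
(np.float64(0.02308456280561777), np.float64(16.410629634733134), array([ 0.51345804, -0.01133797]))
coupon [[ 0.51522697 -0.0474119   0.034     ]]
coupon [[ 0.51382705 -0.04794597  0.034     ]]
ledge [[ 0.51057204 -0.00517712  0.031     ]]
ledge [[ 0.50250532 -0.00642659  0.031     ]]
mount [[ 0.60360085 -0.09275499  0.04      ]]
mount [[ 0.59988448 -0.08912019  0.04      ]]
bott [[0.42067239 0.18854292 0.125     ]] beak [[ 0.63723122 -0.25905041  0.        ]]
```

View pics/crop0.png

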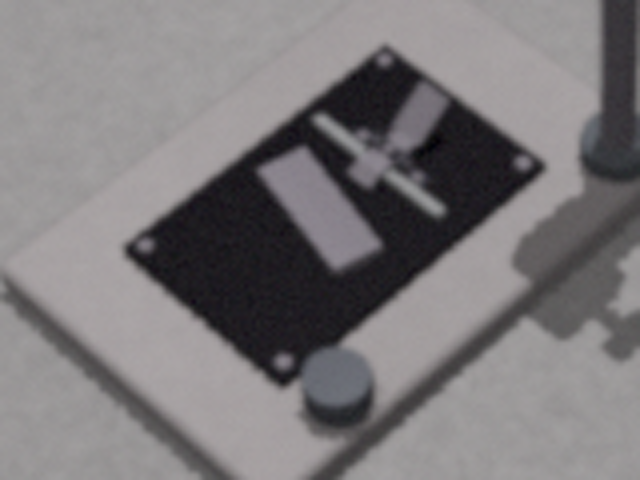

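Crop: the coupon is at crop (320,210). It is the largest bar, on the stage, tilted about 0.2 rad to the ledge. The ledge runs from (318,120) to (442,212), the tab is at (420,115) and the nose at (367,172). Datum is near (0.509,-0.015) with yaw 11.3°. I'll move above the stage for a wrist-camera view.

Call:
{"op": "move_arm", "data": {"series": [{"grip":1,"xyz":[-34,29,0],"angular":[0,0,0]},{"grip":1,"xyz":[-68,58,0],"angular":[0,0,0]},{"grip":1,"xyz":[-102,87,0],"angular":[0,0,0]},{"grip":1,"xyz":[-136,117,0],"angular":[0,0,0.02]},{"grip":1,"xyz":[-170,146,0],"angular":[0,0,0.05]},{"grip":1,"xyz":[-204,175,0],"angular":[0,0,0.08]},{"grip":1,"xyz":[-238,204,0],"angular":[0,0,0.12]},{"grip":1,"xyz":[-272,233,0],"angular":[0,0,0.16]},{"grip":1,"xyz":[-306,262,0],"angular":[0,0,0.2]},{"grip":1,"xyz":[-340,292,0],"angular":[0,0,0.222]}]}}

```text
time_s: 1.15
tcp_pos: [0.4465, -0.1637, 0.2476]
ee_rot: [[-0.981, -0.195, 0.0], [-0.195, 0.981, 0.0], [-0.0, 0.0, -1.0]]
wrist_force: [-0.1, -0.3, -0.1]
gripper_width: 0.999
gripper_force: 0.0
```

Call:
{"op": "move_arm", "data": {"series": [{"grip":1,"xyz":[-25,33,10],"angular":[0,0,0]},{"grip":1,"xyz":[-50,66,20],"angular":[0,0,0]},{"grip":1,"xyz":[-75,100,30],"angular":[0,0,0]},{"grip":1,"xyz":[-90,120,40],"angular":[0,0,0]},{"grip":1,"xyz":[-90,120,40],"angular":[0,0,0]},{"grip":1,"xyz":[-90,120,40],"angular":[0,0,0]}]}}

```text
time_s: 1.75
tcp_pos: [0.5106, -0.0299, 0.2071]
ee_rot: [[-0.98, -0.198, -0.002], [-0.198, 0.98, -0.0], [0.002, -0.0, -1.0]]
wrist_force: [-0.8, 0.1, 0.3]
gripper_width: 1.006
gripper_force: 0.0
```

Run:
```python
from station import r
import cv2,pickle;from h import *
s=r.sense();print(s['tcp_pos'],s['time_s'])
c=r.capture("wrist");cv2.imwrite("pics/w1.png",c["img"][:,:,::-1]);pickle.dump((s,c),open("cap1.pkl","wb"))
p=(s['tcp_pos'],s['ee_rot'])
t=np.radians(11.3);Rz=np.array([[np.cos(t),-np.sin(t)],[np.sin(t),np.cos(t)]])
W=ST@Rz.T+[.5088,-.0148]
print(proj(c,np.c_[W,[.026]*4],p).round(0))
```

```text
[ 0.51056221 -0.02993102  0.2071135 ] 1.75
[[214. 169.]
 [221. 288.]
 [403. 289.]
 [409. 168.]]
```

View pics/w1.png

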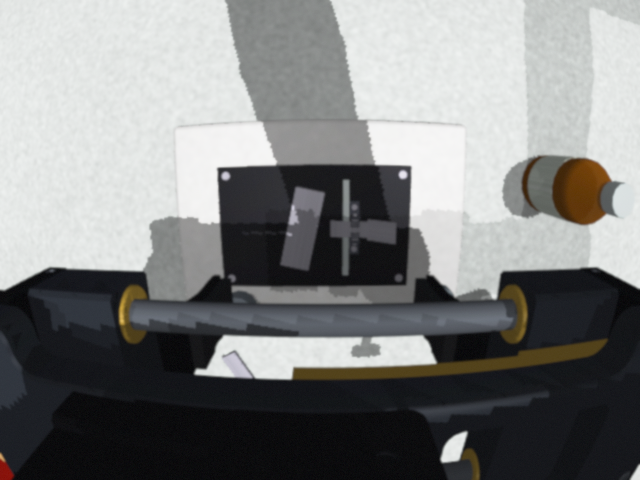

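Wrist view: the stage corners are at about (219,167), (411,167) and (408,285). The ledge is at column 346 (rows 179–275), the coupon centre at (302,229), the nose at (335,228) and the tab at (380,231). I'll measure these with masks.

```bash
cat > meas.py <<'E'
from h import *
def meas(c,pose,v=1):
    im=c["img"];g=im.max(2)
    m=np.zeros(g.shape,np.uint8);m[160:290,213:416]=(g[160:290,213:416]>75)
    cs=[k for k in cv2.findContours(m,cv2.RETR_LIST,1)[0] if cv2.contourArea(k)>150]
    out={}
    for k in cs:
        u=k[:,0].mean(0)
        if cv2.contourArea(k)>6000: continue
        o=plane(c,k[:,0],.034 if u[0]<330 else .031,pose)[:,:2]
        (cx,cy),(w,h),a=cv2.minAreaRect((o*1000).astype(np.float32))
        if v:print('px',u.round(0),'c',round(cx,1),round(cy,1),'wh',round(w,1),round(h,1),'ang',round(a,1))
    return cs
E
python3 - <<'E'
import pickle;from meas import *
s,c=pickle.load(open("cap1.pkl","rb"));p=(s['tcp_pos'],s['ee_rot'])
meas(c,p)
g=c["img"].max(2)
# stage + ledge by row/col profiles
def edge(line,n): return line
print('row 215 cols 330-420',g[200,335:360],'\n',g[185,200:230],g[185,400:420])
print('tab row', g[232,350:405]); print('tabcols at 385',g[205:260,385])
for nm,q,z in(("stage",[(218.5,167),(410.5,166),(408,286),(221,286)],.026),("ledgeFrontTop",[(342.5,180),(342.5,275)],.031),("ledgebacktop",[(349.5,180),(349,275)],.031),("nose",[(330,221),(330,236)],.031)):
    print(nm,(plane(c,q,z,p)[:,:2]*1000).round(1).tolist())
W=plane(c,[(218.5,167),(410.5,166),(408,286),(221,286)],.026,p)[:,:2]
print(sorted(fit(W),key=lambda f:f[0])[:2])
E
```

```text
px [302. 227.] c 512.3 -48.3 wh 25.9 69.8 ang 88.3
px [355. 227.] c 500.6 -6.9 wh 70.3 62.7 ang 47.0
px [318. 222.] c 508.4 -38.2 wh 115.8 182.6 ang 11.2
row 215 cols 330-420 [ 27  27  29  28  26  27  37  71 108 137 144 146 144 129  94  57  40  37
  38  35  35  36  37  35  32] 
 [243 244 243 243 242 242 242 243 243 243 243 244 244 243 243 243 238 214
 138  68  49  48  48  47  47  48  49  50  49  49] [ 67  67  67  67  66  66  66  67  68  82 133 201 237 244 245 245 245 245
 245 245]
tab row [81 76 73 74 76 75 74 72 74 79 84 89 91 90 90 90 91 89 90 90 89 89 88 88
 89 88 88 88 88 90 89 89 89 89 88 88 89 90 89 89 89 89 90 89 87 73 52 29
 21 18 20 20 19 20 18]
tabcols at 385 [37 31 32 32 33 29 27 28 27 23 25 19 19 19 25 42 66 82 87 88 87 88 89 90
 90 90 88 88 87 88 89 89 88 88 86 86 82 69 44 25 18 21 20 20 17 19 18 19
 19 19 20 21 18 18 20]
stage [[474.0, -129.6], [440.8, 33.7], [547.7, 58.5], [582.4, -112.2]]
ledgeFrontTop [[465.1, -21.9], [547.1, -4.4]]
ledgebacktop [[463.9, -16.1], [545.9, 1.3]]
nose [[501.6, -25.1], [514.5, -22.5]]
[(np.float64(0.0023409199259222524), np.float64(11.376084357792976), array([ 0.50629145, -0.01288763])), (np.float64(0.00234091992592228), np.float64(-168.623915642207), array([ 0.51615386, -0.06190531]))]
```

Datum is about (506.5,-13.3) mm with yaw 11.4°. In the datum frame the coupon centre is (-1,-35.5), tilted -0.23 rad, and the tool is at (0.7,-17). Opened to 87 mm, the jaws put the tab finger at y = 26–41 and the pusher face at about -60, clear of the coupon edge at about -50. I'll descend from here.

Call:
{"op": "move_arm", "data": {"series": [{"grip":1,"xyz":[0,1,30],"angular":[0,0,0]},{"grip":1,"xyz":[0,1,65],"angular":[0,0,0]},{"grip":1,"xyz":[0,1,100],"angular":[0,0,0]},{"grip":1,"xyz":[0,1,120],"angular":[0,0,0]},{"grip":1,"xyz":[0,1,126],"angular":[0,0,0]},{"grip":1,"xyz":[0,1,126],"angular":[0,0,0]},{"grip":1,"xyz":[0,1,126],"angular":[0,0,0]}]}}

```text
time_s: 2.5
tcp_pos: [0.5116, -0.0295, 0.0829]
ee_rot: [[-0.981, -0.196, 0.003], [-0.196, 0.981, 0.0], [-0.003, -0.0, -1.0]]
wrist_force: [0.1, 0.3, -0.3]
gripper_width: 1.001
gripper_force: 0.0
```

Run:
```python
from station import r
import cv2,pickle;from h import *
s=r.sense();print(s['tcp_pos'],s['time_s'],s['wrist_force'])
a=[]
for n,(x,y) in(("scene",(195,165)),("side",(290,185))):
    c=r.capture(n);a.append(cv2.resize(c["img"][y:y+150,x:x+160],(400,375),interpolation=2))
w=r.capture("wrist");pickle.dump((s,w),open("cap2.pkl","wb"))
a.append(np.zeros((225,800,3),np.uint8));a[2][:,100:660]=cv2.resize(w["img"][155:300,130:490],(560,225))
cv2.imwrite("pics/d2.png",np.vstack([np.hstack(a[:2]),a[2]])[:,:,::-1])
```

```text
[ 0.51160497 -0.02949563  0.08294882] 2.5 [ 0.07515746  0.32482216 -0.33623168]
```

View pics/d2.png

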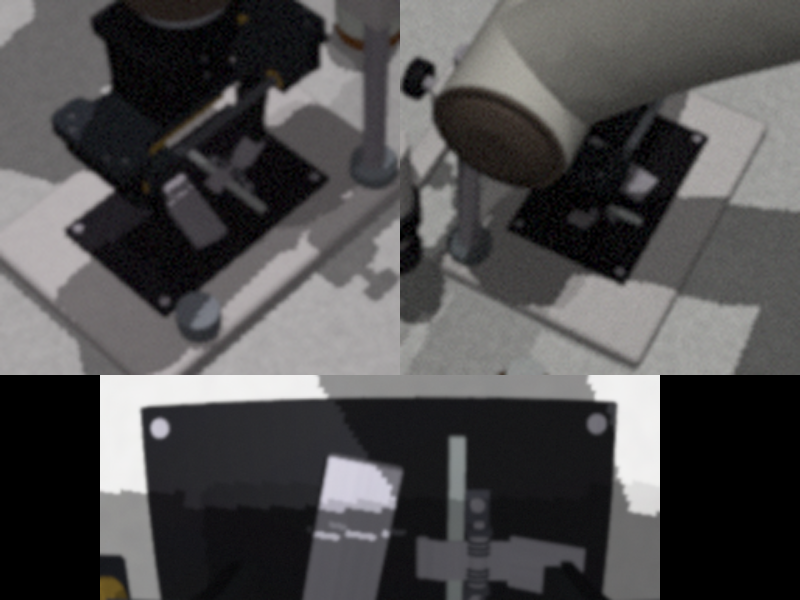

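The tab finger is over the outer part of the tab and the pusher is clear behind the coupon. I'll shift 3 mm toward -y for more overlap and press.

Call:
{"op": "move_arm", "data": {"series": [{"grip":1,"xyz":[0,-3,0],"angular":[0,0,0]},{"grip":1,"xyz":[0,-3,4],"angular":[0,0,0]},{"grip":1,"xyz":[0,-3,8],"angular":[0,0,0]},{"grip":1,"xyz":[0,-3,12],"angular":[0,0,0]},{"grip":1,"xyz":[0,-3,16],"angular":[0,0,0]},{"grip":1,"xyz":[0,-3,16],"angular":[0,0,0]},{"grip":1,"xyz":[0,-3,16],"angular":[0,0,0]}]}}

```text
time_s: 3.35
tcp_pos: [0.5115, -0.0322, 0.0658]
ee_rot: [[-0.98, -0.197, 0.0], [-0.197, 0.98, -0.0], [-0.0, -0.0, -1.0]]
wrist_force: [-1.1, -1.6, 3.8]
gripper_width: 0.998
gripper_force: 1.9
```

Call:
{"op": "move_arm", "data": {"series": [{"grip":1,"xyz":[0,0,3],"angular":[0,0,0]},{"grip":1,"xyz":[0,0,6],"angular":[0,0,0]},{"grip":1,"xyz":[0,0,8],"angular":[0,0,0]},{"grip":1,"xyz":[0,0,9],"angular":[0,0,0]},{"grip":1,"xyz":[0,0,9],"angular":[0,0,0]},{"grip":1,"xyz":[0,0,9],"angular":[0,0,0]}]}}

```text
time_s: 3.95
tcp_pos: [0.5117, -0.0317, 0.057]
ee_rot: [[-0.98, -0.197, 0.001], [-0.197, 0.98, 0.001], [-0.001, 0.0, -1.0]]
wrist_force: [-1.2, 1.5, 5.1]
gripper_width: 1.008
gripper_force: 2.5
```

Call:
{"op": "move_arm", "data": {"series": [{"grip":1,"xyz":[0,0,1],"angular":[0,0,0]},{"grip":1,"xyz":[0,0,2],"angular":[0,0,0]},{"grip":1,"xyz":[0,0,2],"angular":[0,0,0]},{"grip":1,"xyz":[0,0,2],"angular":[0,0,0]}]}}

```text
time_s: 4.35
tcp_pos: [0.5117, -0.0319, 0.0552]
ee_rot: [[-0.98, -0.197, 0.001], [-0.197, 0.98, 0.0], [-0.001, 0.0, -1.0]]
wrist_force: [-1.2, 0.2, 6.8]
gripper_width: 0.999
gripper_force: 3.0
```

Run:
```python
from station import r
import cv2;from h import *
s=r.sense();print(s['tcp_pos'],s['time_s'],s['wrist_force'])
w=r.capture("wrist");c=r.capture("scene")
o=np.hstack([cv2.resize(w["img"][155:305,200:450],(500,300),interpolation=2),cv2.resize(c["img"][190:310,200:320],(300,300),interpolation=2)])
cv2.imwrite("pics/d3.png",o[:,:,::-1])
```

```text
[ 0.51172064 -0.03187328  0.05517385] 4.35 [-1.21596553  0.233088    6.78727918]
```

View pics/d3.png

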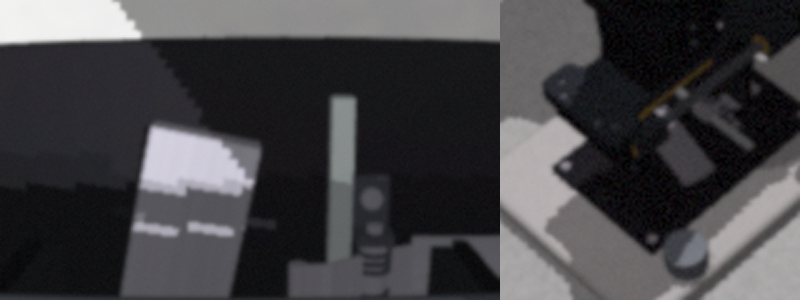

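At the stop: the fingertip is about 4 mm above the stage at 6.8 N, the nose is raised and the coupon is still outside. I'll close the jaws while shifting the tool along +y, so the tab finger stays put and the pusher advances.

Call:
{"op": "move_arm", "data": {"series": [{"grip":0.98,"xyz":[0,1.4,0.5],"angular":[0,0,0]},{"grip":0.95,"xyz":[0,2.8,0.5],"angular":[0,0,0]},{"grip":0.92,"xyz":[0,4.2,0.5],"angular":[0,0,0]},{"grip":0.89,"xyz":[0,5.6,0.5],"angular":[0,0,0]},{"grip":0.86,"xyz":[0,7,0.5],"angular":[0,0,0]},{"grip":0.835,"xyz":[0,8.4,0.5],"angular":[0,0,0]},{"grip":0.81,"xyz":[0,9.8,0.5],"angular":[0,0,0]},{"grip":0.78,"xyz":[0,11.2,0.5],"angular":[0,0,0]},{"grip":0.75,"xyz":[0,12.6,0.5],"angular":[0,0,0]},{"grip":0.725,"xyz":[0,14,0.5],"angular":[0,0,0]}]}}

```text
time_s: 5.45
tcp_pos: [0.5093, -0.0194, 0.055]
ee_rot: [[-0.98, -0.197, 0.002], [-0.197, 0.98, -0.001], [-0.001, -0.002, -1.0]]
wrist_force: [0.7, -7.2, 7.1]
gripper_width: 0.748
gripper_force: 3.9
```

Run:
```python
from station import r
import cv2;from h import *
s=r.sense();print(s['tcp_pos'],s['time_s'],s['wrist_force'],s['gripper_width'],s['gripper_force'])
w=r.capture("wrist");c=r.capture("scene")
o=np.hstack([cv2.resize(w["img"][155:305,200:450],(500,300),interpolation=2),cv2.resize(c["img"][190:310,200:320],(300,300),interpolation=2)])
cv2.imwrite("pics/d4.png",o[:,:,::-1])
```

```text
[ 0.50933616 -0.0193538   0.05504669] 5.45 [ 0.72088584 -7.15880844  7.10643681] 0.7475864841301009 3.8869417179375887
```

View pics/d4.png

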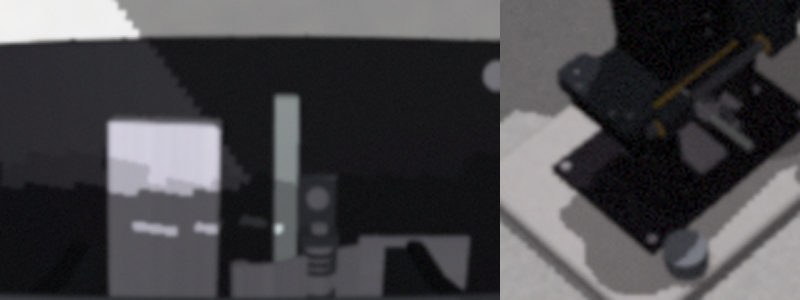

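The coupon has squared up to the pusher and lies parallel to the ledge, with a gap of about 12 mm (crop x 220 to 274). I'll continue.

Call:
{"op": "move_arm", "data": {"series": [{"grip":0.705,"xyz":[0,1.2,0],"angular":[0,0,0]},{"grip":0.685,"xyz":[0,2.4,0],"angular":[0,0,0]},{"grip":0.665,"xyz":[0,3.6,0],"angular":[0,0,0]},{"grip":0.645,"xyz":[0,4.8,0],"angular":[0,0,0]},{"grip":0.625,"xyz":[0,6,0],"angular":[0,0,0]},{"grip":0.615,"xyz":[0,7,0],"angular":[0,0,0]},{"grip":0.605,"xyz":[0,7,0],"angular":[0,0,0]},{"grip":0.605,"xyz":[0,7,0],"angular":[0,0,0]}]}}

```text
time_s: 6.35
tcp_pos: [0.5079, -0.0119, 0.0549]
ee_rot: [[-0.98, -0.197, 0.002], [-0.197, 0.98, -0.0], [-0.002, -0.001, -1.0]]
wrist_force: [-0.6, -3.1, 6.8]
gripper_width: 0.608
gripper_force: 3.6
```

```bash
cat > look.py <<'E'
from station import r
import cv2,sys;from h import *
s=r.sense();print(s['tcp_pos'],s['time_s'],s['wrist_force'],s['gripper_width'],s['gripper_force'])
w=r.capture("wrist");c=r.capture("scene")
o=np.hstack([cv2.resize(w["img"][155:305,200:450],(500,300),interpolation=2),cv2.resize(c["img"][190:310,200:320],(300,300),interpolation=2)])
cv2.imwrite(sys.argv[1],o[:,:,::-1])
print(w["img"].max(2)[175:225:10,240:345:1][[0,1,2,3]].tolist())
E
python3 look.py pics/d5.png
```

```text
[ 0.50793184 -0.01192505  0.05492006] 6.35 [-0.58861606 -3.08634669  6.8085414 ] 0.6076524345763996 3.587538655847311
[[81, 80, 83, 79, 72, 66, 66, 65, 68, 73, 74, 73, 73, 71, 72, 70, 68, 65, 64, 64, 62, 63, 63, 62, 61, 57, 49, 41, 38, 38, 37, 34, 31, 29, 29, 27, 27, 28, 28, 24, 28, 25, 25, 27, 27, 25, 24, 24, 25, 26, 23, 25, 25, 25, 25, 27, 24, 26, 25, 23, 25, 25, 23, 24, 23, 26, 25, 25, 25, 25, 23, 28, 25, 29, 25, 24, 23, 26, 26, 23, 25, 24, 23, 25, 23, 25, 26, 23, 25, 24, 22, 24, 22, 24, 23, 26, 23, 25, 23, 26, 25, 23, 23, 22, 26], [52, 50, 52, 53, 51, 51, 50, 51, 50, 51, 49, 52, 51, 50, 51, 50, 52, 52, 51, 52, 52, 52, 51, 51, 51, 51, 52, 52, 53, 52, 51, 52, 52, 50, 43, 39, 36, 37, 32, 27, 23, 25, 25, 24, 25, 26, 24, 25, 25, 27, 22, 23, 23, 25, 25, 25, 25, 23, 24, 24, 24, 23, 22, 25, 25, 23, 25, 27, 27, 24, 25, 24, 26, 25, 26, 25, 24, 26, 24, 22, 24, 25, 26, 23, 24, 24, 26, 22, 24, 22, 25, 27, 25, 25, 22, 24, 24, 21, 26, 25, 27, 25, 24, 26, 22], [51, 51, 51, 51, 50, 51, 51, 52, 49, 50, 50, 51, 51, 50, 51, 52, 52, 51, 51, 54, 52, 52, 52, 52, 52, 53, 50, 51, 53, 51, 51, 52, 51, 52, 54, 54, 53, 54, 54, 52, 52, 51, 44, 38, 40, 37, 32, 31, 27, 29, 26, 27, 24, 27, 21, 24, 24, 25, 25, 25, 24, 25, 22, 23, 24, 23, 25, 25, 22, 24, 22, 24, 24, 22, 25, 22, 25, 24, 24, 26, 23, 25, 26, 24, 23, 26, 23, 25, 25, 24, 25, 26, 23, 25, 21, 25, 26, 24, 25, 22, 24, 23, 26, 25, 24], [51, 50, 50, 51, 51, 51, 51, 51, 50, 50, 52, 51, 52, 49, 50, 51, 52, 51, 53, 52, 52, 52, 52, 51, 53, 51, 53, 53, 51, 51, 51, 53, 52, 51, 52, 54, 54, 54, 52, 53, 51, 54, 54, 54, 54, 53, 54, 51, 53, 53, 54, 53, 48, 36, 27, 25, 24, 23, 24, 26, 22, 22, 27, 26, 21, 25, 24, 24, 24, 22, 25, 25, 23, 25, 24, 22, 23, 26, 32, 57, 93, 125, 138, 140, 140, 141, 140, 140, 141, 139, 129, 102, 65, 37, 25, 25, 24, 24, 25, 24, 24, 25, 24, 26, 25]]
```

View pics/d5.png

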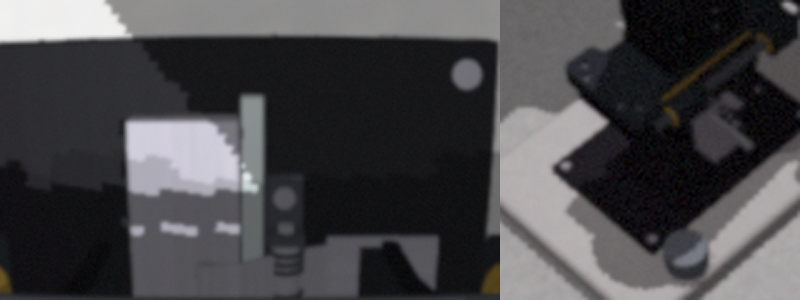

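The coupon looks nearly flush and its leading edge is beneath the raised nose. I'll push gently until the reaction rises.

Call:
{"op": "move_arm", "data": {"series": [{"grip":0.595,"xyz":[0,0.5,0],"angular":[0,0,0]},{"grip":0.585,"xyz":[0,0.9,0],"angular":[0,0,0]},{"grip":0.575,"xyz":[0,1.3,0],"angular":[0,0,0]},{"grip":0.575,"xyz":[0,1.3,0],"angular":[0,0,0]},{"grip":0.575,"xyz":[0,1.3,0],"angular":[0,0,0]}]}}

```text
time_s: 6.95
tcp_pos: [0.508, -0.0123, 0.0552]
ee_rot: [[-0.98, -0.198, 0.002], [-0.198, 0.98, -0.003], [-0.001, -0.003, -1.0]]
wrist_force: [3.2, -12.8, 5.8]
gripper_width: 0.576
gripper_force: 10.8
```

Call:
{"op": "move_arm", "data": {"series": [{"grip":0.57,"xyz":[0,0.5,0],"angular":[0,0,0]},{"grip":0.57,"xyz":[0,0.5,0],"angular":[0,0,0]},{"grip":0.57,"xyz":[0,0.5,0],"angular":[0,0,0]}]}}

```text
time_s: 7.25
tcp_pos: [0.5081, -0.0125, 0.0553]
ee_rot: [[-0.98, -0.198, 0.002], [-0.198, 0.98, -0.003], [-0.001, -0.004, -1.0]]
wrist_force: [3.3, -15.0, 6.1]
gripper_width: 0.572
gripper_force: 12.2
```

```bash
python3 look.py pics/d6.png | head -1
```

```text
[ 0.50807213 -0.01245138  0.05530749] 7.25 [  3.31262649 -15.03047476   6.10606356] 0.5718282703164831 12.242091633468704
```

View pics/d6.png

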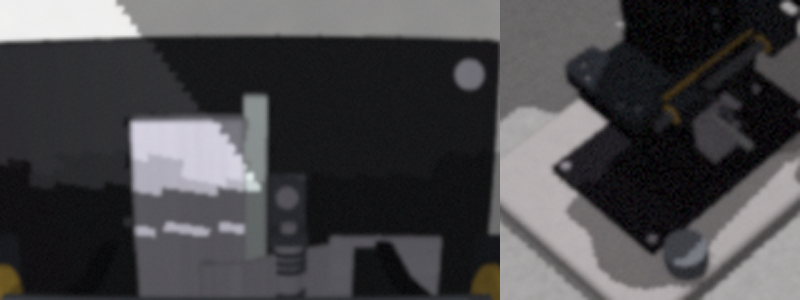

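Flush and parallel, seated at about 15 N. I'll back the pusher off before rising, so friction doesn't lift the coupon, and then let the clip down.

Call:
{"op": "move_arm", "data": {"series": [{"grip":0.59,"xyz":[0,-0.5,0],"angular":[0,0,0]},{"grip":0.62,"xyz":[0,-1.5,0],"angular":[0,0,0]},{"grip":0.65,"xyz":[0,-2,0],"angular":[0,0,0]},{"grip":0.66,"xyz":[0,-2,0],"angular":[0,0,0]},{"grip":0.66,"xyz":[0,-2,0],"angular":[0,0,0]}]}}

```text
time_s: 7.85
tcp_pos: [0.5081, -0.0125, 0.0549]
ee_rot: [[-0.98, -0.197, 0.002], [-0.197, 0.98, -0.001], [-0.002, -0.001, -1.0]]
wrist_force: [1.0, -4.4, 6.3]
gripper_width: 0.657
gripper_force: 3.0
```

Call:
{"op": "move_arm", "data": {"series": [{"grip":0.66,"xyz":[0,-2,-2],"angular":[0,0,0]},{"grip":0.66,"xyz":[0,-2,-4],"angular":[0,0,0]},{"grip":0.66,"xyz":[0,-2,-6],"angular":[0,0,0]},{"grip":0.66,"xyz":[0,-2,-8],"angular":[0,0,0]},{"grip":0.66,"xyz":[0,-2,-11],"angular":[0,0,0]},{"grip":0.66,"xyz":[0,-2,-15],"angular":[0,0,0]},{"grip":0.66,"xyz":[0,-2,-25],"angular":[0,0,0]},{"grip":0.66,"xyz":[0,-2,-50],"angular":[0,0,0]},{"grip":0.66,"xyz":[0,-2,-90],"angular":[0,0,0]},{"grip":0.66,"xyz":[0,-2,-130],"angular":[0,0,0]}]}}

```text
time_s: 8.85
tcp_pos: [0.5069, -0.0138, 0.1855]
ee_rot: [[-0.98, -0.197, -0.002], [-0.197, 0.98, -0.0], [0.002, -0.0, -1.0]]
wrist_force: [0.5, 0.5, -0.1]
gripper_width: 0.66
gripper_force: 0.0
```

Call:
{"op": "move_arm", "data": {"series": [{"grip":0.9,"xyz":[0,-5,-20],"angular":[0,0,0]},{"grip":1,"xyz":[0,-17,-20],"angular":[0,0,0]},{"grip":1,"xyz":[0,-17,-20],"angular":[0,0,0]},{"grip":1,"xyz":[0,-17,-20],"angular":[0,0,0]}]}}

```text
time_s: 9.25
tcp_pos: [0.5099, -0.0307, 0.2028]
ee_rot: [[-0.981, -0.195, -0.003], [-0.195, 0.981, -0.0], [0.003, 0.0, -1.0]]
wrist_force: [-0.7, 0.5, 0.4]
gripper_width: 0.935
gripper_force: 0.0
```

Run:
```python
from station import r
import cv2;from meas import *
s=r.sense();print(s['tcp_pos'],s['time_s'],s['wrist_force']);p=(s['tcp_pos'],s['ee_rot'])
c=r.capture("wrist");im=c["img"];meas(c,p)
cv2.imwrite("pics/e.png",cv2.resize(im[150:300,210:420],(800,571),interpolation=2)[:,:,::-1])
```

```text
[ 0.50990489 -0.03073288  0.20284906] 9.25 [-0.72989135  0.53931957  0.38938096]
px [348. 228.] c 502.6 -2.0 wh 82.9 72.4 ang 12.7
px [317. 195.] c 501.2 -41.8 wh 106.7 180.5 ang 12.5
```

View pics/e.png

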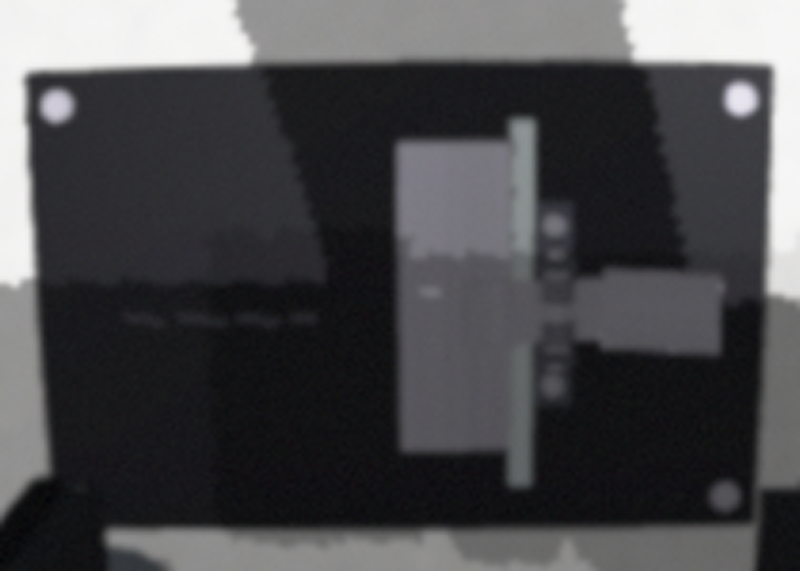

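The coupon (crop x 397–508, y 139–453) lies flush along the ledge (x 508–536). It is centred to within about 2 mm, and the nose rests on it at (520,305). The arm is clear, so I'm handing in.

```bash
python3 -c "
from station import r
print(r.finish_job())"
```

```text
the job is handed in; nothing more can be done
None
```

The coupon is loaded, flush along the ledge and centred within about 2 mm, with the clip's nose down on it and the arm clear; I handed the job in at about 9 s and saw no verdict.

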